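# Fresh soap from the sprung dispenser

## Task

Lift the wooden lid off the soap dish by its knob and set it down, right way up, on the bare counter. Then take just the top bar of soap from the sprung dispenser, letting the next bar rise into its place with the others still stacked under it, and lay the bar gently on the middle of the dish's ribs, flat and lengthwise along the dish. Leave the lid off, drop nothing, and do not disturb the lotion bottle or the tumbler.

Things in the scene. Friction and masses are not known exactly. Their poses are not given: they have to be found in the camera images.
- dispenser: Steel soap dispenser fixed to the counter, left or right of the robot's middle (the dish is on the other side); origin at the centre of its underside, x along the bars' length. Foot plate 120 (x) x 90 (y) x 6 mm; 26 mm high skirt. Two C-section end guides, 100 mm high, 81 (x) x 60 (y) mm overall, 2 mm clear of the bars.
- dispenser_mouth (a point): Middle of the dispenser's top, level with the tops of the guides, 100 mm above the counter; dispenser's axes. Four bars lie flat below; the stack's top is 10 mm above this point. The guides' flanges wrap only the bars' ends: each long side (+-y) is open over its middle 60 mm, down to the skirt, for the fingers.
- lifter (a joint): Height of the dispenser's sprung plate, m, upward; 0 with four bars (plate top 30 mm above the counter). The plate floats on a soft spring of 44 N/m that just carries the bars, so it rises 20 mm for each bar taken off and the next bar's top comes to the same 110 mm; pushing down on the stack sinks it by at most 4 mm, to a stop.
- soap_top: A bar of hard cream-coloured soap, 72 (x) x 50 (y) x 20 (z) mm, 90 g, origin at the centre of its underside, z up. The top one of the four in the dispenser: its underside starts 90 mm above the counter. It is gripped across its 50 mm width, through the open long sides.
- soap_second: A bar of hard cream-coloured soap, 72 (x) x 50 (y) x 20 (z) mm, 90 g, origin at the centre of its underside, z up. Second from the top; it must rise by 20 mm into the top place.
- soap_third: A bar of hard cream-coloured soap, 72 (x) x 50 (y) x 20 (z) mm, 90 g, origin at the centre of its underside, z up. Third from the top.
- soap_bottom: A bar of hard cream-coloured soap, 72 (x) x 50 (y) x 20 (z) mm, 90 g, origin at the centre of its underside, z up. Lowest in the stack.
- dish: Grey rectangular soap dish fixed to the counter, 130 (x) x 105 (y) mm, origin at the centre of its underside, x along its length. Floor 5 mm thick; rim 14 mm above the counter, 4 mm thick (inner opening 122 x 97 mm).
- dish_ribs (a point): Middle of the top of the four draining ribs inside the dish, 10 mm above the counter, where the soap's underside rests; the axes are the dish's. The ribs cover 78 (x) x 76 (y) mm.
- lid: Loose hollow wooden lid over the dish, 116 (x) x 91 (y) mm and 32 mm high without its knob, 140 to 280 g; origin at the centre of its lower edge, z up. It stands inside the dish's rim on the dish floor (5 mm above the counter), 3 mm clear of the rim all round.
- lid_knob (a point): Middle of the lid's round upright steel knob, 28 mm diameter, 20 mm high, on a 16 mm neck 8 mm high; 50 mm above the lid's lower edge, and 18 mm above its flat top; on the lid's axis.
- lotion: Bystander: loose white lotion bottle, 56 mm diameter, 150 mm high, beyond the work; origin at the centre of its underside.
- tumbler: Bystander: loose glass tumbler, 72 mm diameter, 95 mm high, at the robot's left; origin at the centre of its underside. (A dark amenity box and a hair dryer also stand fixed farther out, beyond x = 0.7 m.)
Not all that is in view belongs to the job. Leave any green look-alike of the soap_top alone.

How it is judged (in metres and radians):
On the way, in this order (a step that is already met when the one before it is completed fails the run):
1. the lid is off the dish and stands released, right way up, on the counter (height (world z) of lid below 0.004 m and horizontal distance between lid and dish above 0.08 m and angle between lid's own z axis and vertical below 0.1 rad and linear speed of lid below 0.03 m/s and contact force between lid and the fingers below 0.1 N), for 0.2 s.
2. the top bar alone is out of the dispenser and the next has risen into its place (value of joint lifter between 0.014 and 0.026 m and distance between soap_top and soap_second above 0.04 m and z of soap_second in the frame of dispenser between 0.083 and 0.097 m), for 0.1 s.
At the end, for the whole second after the job is handed in: Top bar at rest flat on the ribs: within 18 mm of their middle, 4 mm in height, 0.25 rad of lengthwise. Lid released, at rest, upright flat on the counter, off the dish. Other bars still stacked in the dispenser, within 8 mm of its axis, each risen 20 mm (+-7). All tilts under 0.1 rad (all of step 1 and horizontal distance between soap_top and dish_ribs below 0.018 m and z of soap_top in the frame of dish_ribs between -0.004 and 0.004 m and angle between the x axis of soap_top and the x axis of dish, either way round below 0.25 rad and angle between each of soap_top, soap_second, soap_third, soap_bottom's own z axis and vertical below 0.1 rad and linear speed of each of soap_top, soap_second, soap_third, soap_bottom below 0.02 m/s and angular speed of soap_top below 0.2 rad/s and value of joint lifter between 0.014 and 0.026 m and horizontal distance between each of soap_second, soap_third, soap_bottom and dispenser below 0.008 m and z of soap_second in the frame of dispenser between 0.083 and 0.097 m and z of soap_third in the frame of dispenser between 0.063 and 0.077 m and z of soap_bottom in the frame of dispenser between 0.043 and 0.057 m); the robot touches nothing.
It fails at once if the lotion bottle or the tumbler is shifted by more than 30 mm or tipped (distance of any of lotion, tumbler from where it was at the start of the episode above 0.03 m or angle between any of lotion, tumbler's own z axis and vertical above 0.3 rad).
It fails at once if the soap is let go more than 25 mm above the dish's ribs or the counter (contact force between soap_top and the fingers below 0.02 N and horizontal distance between soap_top and dispenser above 0.06 m and height (world z) of soap_top above 0.035 m).
It fails at once if the lid is let go more than 25 mm above the counter once it is off the dish (contact force between lid and the fingers below 0.02 N and horizontal distance between lid and dish above 0.03 m and height (world z) of lid above 0.025 m).
It also fails if it takes over 51 s, if anything falls off the work surface, if the arm or the gripper's body presses on something with over 40 N, if the wrist force passes 120 N, or if a joint passes its speed limit or range.

## Robot

A 6-joint arm with a two-finger parallel gripper is mounted at the origin on the work surface. World frame = base frame: x ahead of the robot, y to its left, z up, the work surface at z = 0. Lengths are in m, angles in degrees, forces in N, time in s.
With the tool pointing down it reaches from about 0.325 to 0.85 m from the base axis. Payload 15.5 kg.
Tool frame: the origin (TCP) lies at the very end of the fingers, on their centre line; the grasp point (between the pads) lies arm.grip_depth behind it (arm.grip_depth is the distance from the TCP to the grasp point, in m); z points along the fingers, y is the direction in which the jaws open and shut (so a half turn about z gives the same grasp; the last joint's range is limited). The gripper opens to 91 mm and grips with 3 to 60 N. Pads are 32 mm wide; open, the fingers measure 118 mm over their backs; the gripper's body (76 mm by 178 mm) begins 60 mm behind the grasp point.
Start: joints at [-74.57, 28.281, 77.091, -0, 74.628, -5.472], TCP at [0.223, -0.584, 0.178] pointing down, gripper open.
Joint ranges: [-166.48, 166.48], [-47.26, 123.95], [12.59, 153.08], [-70.14, 250.14], [6.76, 159.57], [-176.63, 176.63]. Speed limits (degrees/s): [108.29, 108.29, 147.25, 172.46, 172.46, 172.46].

## Interface

Orientations are given as a 3x3 rotation matrix whose columns are the frame's x, y, z axes.
In Python, from rig import arm gives the robot as it stands. Calls block until the motion is done:
- arm.move_to(position, orientation): joint-space move of the TCP to a pose.
- arm.move_l(position, orientation=None, feed=0.15): straight line of the TCP; orientation=None keeps the orientation; feed is the mean speed in m/s.
- arm.move_joints(angles): joint-space move.
- arm.grip(opening): finger opening in m; the grip force is fixed at half the most; returns when the fingers have stopped.
- arm.sleep(seconds).
- arm.solve_ik(position, orientation): joint angles nearest the present ones, or None.
- arm.snapshot(name): name is "side" or "top"; returns the picture (480x640x3 uint8, red, green, blue); there is no depth.
- arm.get_calibration(name): a dict with "intrinsics" (3x3 intrinsics, pixels), "cam_to_world" (4x4, takes a point from camera to world coordinates). Camera axes: x right, y down, z forward; pixel columns grow to the right and rows downward; lengths in m; the calibration is good to about 2 mm. A picture is of the moment at which its call begins. get_calibration takes no time and is no camera call.
A pose or a line that the arm cannot do raises arm.Unreachable and nothing moves.
- arm.sign_off(): hands the job in, once; it reports no verdict.
Readings, each from a call of its own:
- arm.current_t(): time.
- arm.current_joint_positions(): joint angles.
- arm.current_dq(): joint speeds.
- arm.current_tau(): joint torques, N m.
- arm.current_ee_pos(): TCP position.
- arm.current_tool_rot(): TCP orientation.
- arm.current_force(): force on the tool from outside, world axes, zero at the start.
- arm.current_torque(): the same for the moment, N m.
- arm.current_width(): finger opening in m.
Only numpy, scipy, OpenCV 4.12 (cv2) and the standard library are available. Lean on these libraries where they do the work, as an engineer would, in place of code of your own. Each camera call takes 0.05 s, during which the arm holds its last target. There are 200 camera calls.

## Working session

There is one attempt and no reset: what is moved stays moved. The work goes in short steps, each a Python script; the robot and the scene stay as the last script left them, time stands still between calls to the robot, and variables do not carry over. Pictures are saved under pics/ and viewed, about 8 in all and at most 12, crops included, and the job is handed in when it is done.

```bash
mkdir -p pics
python3 - <<'E'
from rig import arm
import cv2,numpy as np
for n in("side","top"):
    im=arm.snapshot(n);cv2.imwrite(f"pics/{n}0.png",im[:,:,::-1]);c=arm.get_calibration(n);print(n,c)
print(arm.grip_depth,arm.current_tool_rot(),arm.current_t())
E
```

```text
side {'intrinsics': array([[487.35988835,   0.        , 324.52999697],
       [  0.        , 487.35988835, 233.05403064],
       [  0.        ,   0.        ,   1.        ]]), 'cam_to_world': array([[-0.93531848, -0.23589432,  0.26369151,  0.29999004],
       [-0.35314958,  0.57703759, -0.73641904,  0.83047334],
       [ 0.02155716, -0.78190888, -0.6230199 ,  0.68730537],
       [ 0.        ,  0.        ,  0.        ,  1.        ]])}
top {'intrinsics': array([[476.9812109 ,   0.        , 317.01722395],
       [  0.        , 476.9812109 , 240.92847125],
       [  0.        ,   0.        ,   1.        ]]), 'cam_to_world': array([[ 0.01419651, -0.99808481,  0.06020938,  0.4830575 ],
       [-0.99979682, -0.01503107, -0.01343072,  0.11875058],
       [ 0.01431001, -0.06000647, -0.99809541,  1.06688666],
       [ 0.        ,  0.        ,  0.        ,  1.        ]])}
0.0188 [[ 9.34212843e-01  3.56715991e-01 -2.54309820e-04]
 [ 3.56716060e-01 -9.34212301e-01  1.01426843e-03]
 [ 1.24226406e-04 -1.03825899e-03 -9.99999453e-01]] 0.1
```

View pics/side0.png

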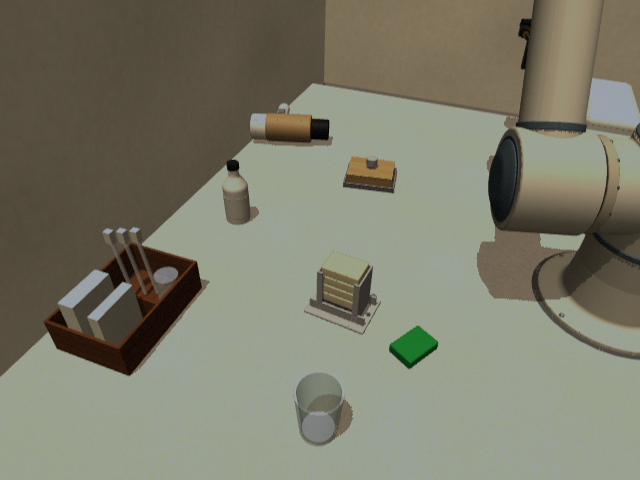

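View pics/top0.png

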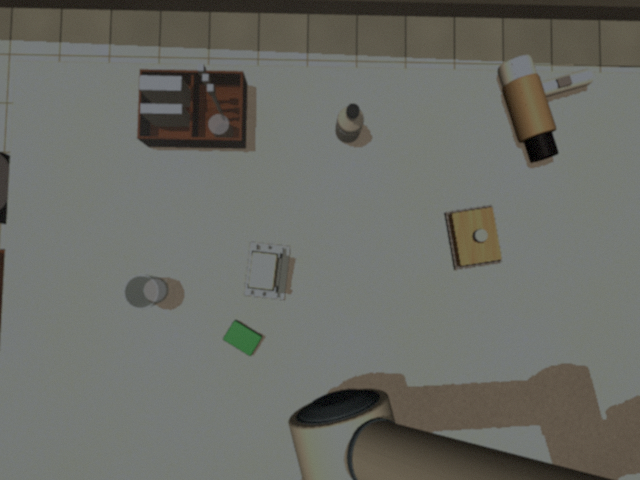

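The top view shows the dispenser at about (264,270), the lid at (475,237) with its knob at (481,236), and the lotion at (350,120). The tumbler is at (150,290) and the green decoy at (243,337). I'll enlarge the two work areas.

Run:
```python
import cv2,numpy as np
im=cv2.imread("pics/top0.png")
a=im[230:310,230:310];b=im[197:277,435:515]
f=lambda x:cv2.convertScaleAbs(cv2.resize(x,(400,400),interpolation=cv2.INTER_CUBIC),alpha=1.4)
cv2.imwrite("pics/crop0.png",np.hstack([f(a),f(b)]))
```

```text
(no output)
```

View pics/crop0.png

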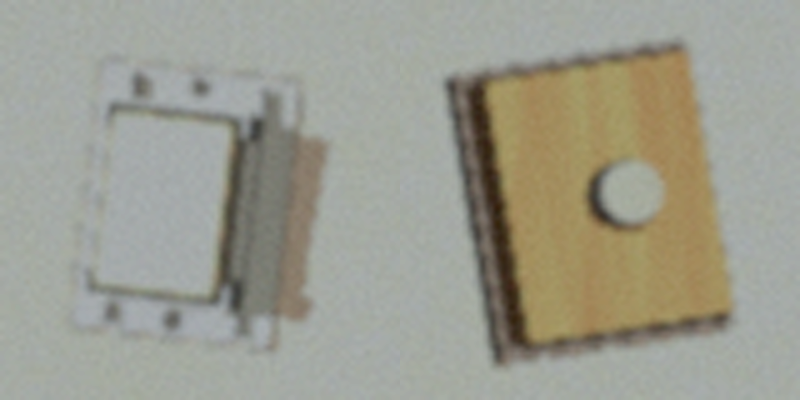

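```bash
cat > h.py <<'E'
from rig import arm
import numpy as np,cv2
def px(n,u,v,z):
    c=arm.get_calibration(n);T=c["cam_to_world"]
    d=T[:3,:3]@np.linalg.inv(c["intrinsics"])@[u,v,1];o=T[:3,3]
    return o+d*(z-o[2])/d[2]
def proj(n,p):
    c=arm.get_calibration(n);T=c["cam_to_world"]
    q=c["intrinsics"]@(T[:3,:3].T@(np.array(p)-T[:3,3]));return q[:2]/q[2]
def R(deg): # tool down, jaw axis (tool y) at deg from world x
    a=np.radians(deg);y=np.array([np.cos(a),np.sin(a),0]);z=np.array([0,0,-1.]);return np.c_[np.cross(y,z),y,z]
E
python3 - <<'E'
from h import *
def quad(l,ox,oy,z):
    P=np.array([px("top",u/5-.4+ox,v/5-.4+oy,z) for u,v in l])[:,:2]
    e=np.roll(P,-1,0)-P
    print(P.mean(0).round(4),np.linalg.norm(e,axis=1).round(4),(np.degrees(np.arctan2(e[:,1],e[:,0]))%180).round(1))
quad([(110,107),(237,122),(217,300),(92,290)],230,230,.110)
quad([(103,60),(300,80),(270,350),(73,325)],230,230,.006)
quad([(88,78),(290,45),(333,318),(125,347)],435,197,.037)
quad([(48,78),(290,45),(333,320),(98,362)],435,197,.014)
print(px("top",435+232/5-.4,197+192/5-.4,.065))
for u,v,z in((350,130,0),(150,290,.05),(243,337,.01)):print(px("top",u,v,z))
# side check
print(px("side",372,158,.065), px("side",345.5,266,.11))
E
```

```text
[0.4799 0.2142] [0.0512 0.0714 0.05   0.0733] [ 84.1 174.7  86.2 175.7]
[0.4802 0.2146] [0.088  0.1202 0.0877 0.1179] [ 85.  174.7  83.6 174.9]
[ 0.5613 -0.2416] [0.0901 0.1203 0.0918 0.118 ] [100.2   8.5  98.7   7.7]
[ 0.5611 -0.2422] [0.1098 0.1238 0.1067 0.1279] [ 98.7   8.4 100.9   9.9]
[ 0.56129133 -0.24161791  0.065     ]
[0.80134826 0.0329461  0.        ]
[0.43525597 0.4563828  0.05      ]
[0.33374951 0.26353323 0.01      ]
[ 0.55974828 -0.23841497  0.065     ] [0.47747127 0.22095972 0.11      ]
```

The measurements agree: sizes match and the knob sits on the lid's axis. Next I'll grip the knob and lift.

```bash
cat >> h.py <<'E'
def best(p,deg):
    q0=np.array(arm.current_joint_positions());c=[]
    for d in(deg,deg+180):
        q=arm.solve_ik(p,R(d))
        if q is not None:c.append((np.abs(np.array(q)-q0).max(),d,q))
    c.sort(key=lambda t:t[0]);print([(round(a,1),d,np.round(q,1)) for a,d,q in c]);return c[0][1]
def save(s,t):cv2.imwrite(f"pics/{s}{t}.png",arm.snapshot(s)[:,:,::-1])
E
python3 - <<'E'
from h import *
K=[0.5612,-0.2410]
d=best(K+[.15],98.8)
arm.move_to(K+[.15],R(d))
arm.grip(.06)
arm.move_l(K+[.075],feed=.15)
print(arm.current_ee_pos(),arm.current_force())
arm.move_l(K+[.040],feed=.06)
print(arm.current_ee_pos(),arm.current_force())
arm.grip(.0)
print(arm.current_width(),arm.current_force(),arm.current_t())
arm.move_l(K+[.11],feed=.08)
print(arm.current_ee_pos(),arm.current_width(),arm.current_force(),arm.current_t())
save("top",1);save("side",1)
a=cv2.imread("pics/top1.png")[100:380,330:640];b=cv2.imread("pics/side1.png")[60:340,250:560]
cv2.imwrite("pics/c1.png",np.hstack([a,b]))
E
```

```text
[(np.float64(57.8), 278.8, array([-28.8,  28.7,  81.2,  -0. ,  70.1,  52.4])), (np.float64(122.2), 98.8, array([ -28.8,   28.7,   81.2,   -0. ,   70.1, -127.6]))]
[ 0.56160699 -0.2412136   0.07564298] [-0.28815216  0.37827022  0.91797449]
[ 0.56130504 -0.24106042  0.04003979] [-0.77462574 -0.27956277  0.28089582]
0.0004403040782564427 [ 0.37031187 -0.37566387 -0.18226153] 4.8667
[ 0.56088643 -0.24083859  0.10947601] 0.000391479392575117 [ 0.21733604  0.11312869 -0.01130207] 5.8917
```

View pics/c1.png

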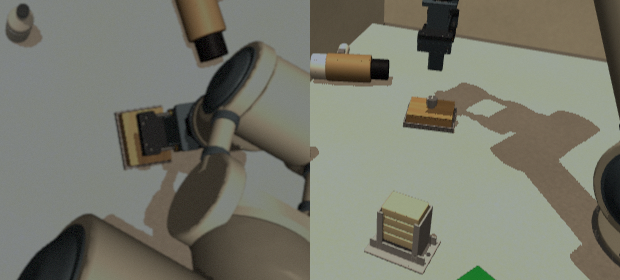

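The grip missed: the fingers closed fully and the lid is undisturbed. I'll compare where the fingertip appears with where it is reported.

Run:
```python
from h import *
p=arm.current_ee_pos();print(p,arm.current_tool_rot().round(3) if hasattr(arm.current_tool_rot(),'round') else arm.current_tool_rot(),arm.current_width())
print("tip proj",proj("side",p),proj("top",p),"knob",proj("side",[.5612,-.2416,.065]))
im=cv2.imread("pics/side1.png")[40:200,310:450];im2=cv2.imread("pics/top1.png")[180:280,420:550]
print("+")
im=cv2.resize(im,None,fx=3.5,fy=3.5,interpolation=3)
cv2.imwrite("pics/c2.png",im)
```

```text
[ 0.56088478 -0.24081165  0.10939035] [[ 0.988  0.153 -0.001]
 [ 0.153 -0.988  0.001]
 [-0.001 -0.001 -1.   ]] 0.00033087824634314624
tip proj [373.29387333 141.87101304] [488.44614114 233.60581841] knob [371.80492193 157.31157283]
+
```

View pics/c2.png

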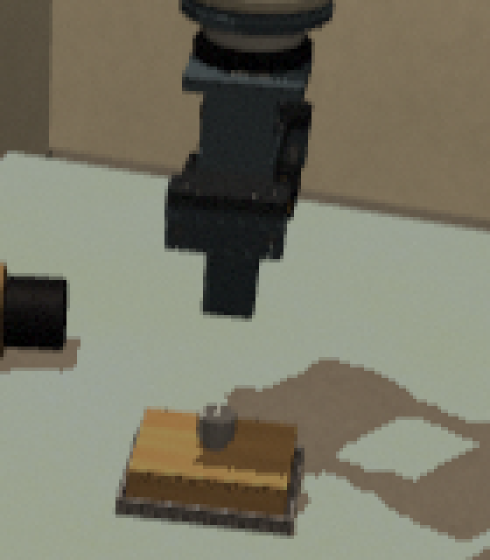

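The fingertip appears at (375,130), against a predicted (373,142), so the real tip is above the reported TCP. I'll estimate the offset from the side view, then find it by touch: a guarded descent with open jaws around the knob until the tips meet the lid's flat top at 37 mm.

Run:
```python
from h import *
p=np.array(arm.current_ee_pos())
for dz in(0,.02,.03,.04,.05):print(dz,proj("side",p+[0,.012,dz]).round(1))
K=[0.5605,-0.2405]
arm.grip(.06);print("w",arm.current_width())
arm.move_l(K+[.045],feed=.15)
f0=np.mean([arm.current_force() for _ in range(4)],axis=0);print(f0,arm.current_ee_pos())
z=.045
while z>-.012:
    z-=.003;arm.move_l(K+[z],feed=.03)
    f=np.array(arm.current_force());print(round(z,3),np.array(arm.current_ee_pos())[2].round(4),f.round(1),round(arm.current_t(),2))
    if np.linalg.norm(f-f0)>4:break
save("side",2)
im=cv2.imread("pics/side2.png")[40:200,310:450]
cv2.imwrite("pics/c3.png",cv2.resize(im,None,fx=3.5,fy=3.5,interpolation=3))
```

```text
0 [371.9 144. ]
0.02 [372.6 136.7]
0.03 [373. 133.]
0.04 [373.3 129.2]
0.05 [373.6 125.5]
w 0.0600854307418971
[-0.1927973   0.772223   -0.18144804] [ 0.56078829 -0.24065275  0.04544265]
0.042 0.0426 [0.5 0.  0.6] 7.83
0.039 0.039 [-0.4  0.2  0. ] 8.07
0.036 0.0358 [ 0.1 -0.2  0.9] 8.32
0.033 0.0328 [-0.1 -0.9 -0.1] 8.57
0.03 0.0298 [ 0.3 -0.3  0.5] 8.82
0.027 0.0268 [-0.3 -0.1 -0.2] 9.07
0.024 0.0238 [ 0.6 -0.8 -1. ] 9.32
0.021 0.0208 [ 0.1 -0.8  0.4] 9.57
0.018 0.0178 [ 0.7 -1.1 -0.2] 9.82
0.015 0.0148 [-0.3 -0.  -0.1] 10.07
0.012 0.0118 [-0.   0.1  0.3] 10.32
0.009 0.0088 [ 0.   0.  -1.1] 10.57
0.006 0.0058 [0.2 0.2 0.4] 10.82
0.003 0.0028 [ 0.4  0.  -0.3] 11.07
-0.0 0.0013 [-5.4  2.3 24.6] 11.32
```

View pics/c3.png

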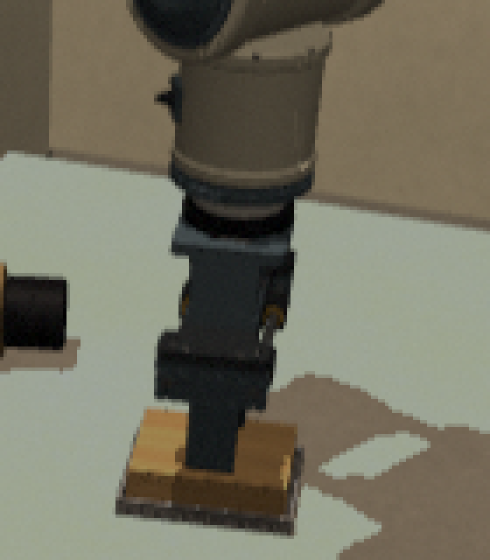

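The tips met the lid at reported z ≈ 0.0015, so the real tip is about 35.5 mm above the reported TCP. I'll raise 3 mm, grip the knob, lift, and set the lid down with a guarded descent.

```bash
cat >> h.py <<'E'
OFF=.0355   # real tip z = reported + OFF
def down(xy,z,zmin,thr=3,step=.0015,feed=.03):
    f0=np.mean([arm.current_force() for _ in range(5)],axis=0)
    while z>zmin:
        z-=step;arm.move_l(list(xy)+[z],feed=feed)
        f=np.array(arm.current_force())-f0
        if f[2]>thr:break
    print("down",round(z,4),np.array(arm.current_ee_pos()).round(4),f.round(1),round(arm.current_t(),2));return z
E
python3 - <<'E'
from h import *
K=[0.5605,-0.2405]
arm.move_l(K+[.0045],feed=.05)
arm.grip(0);print("w",arm.current_width(),arm.current_force(),arm.current_ee_pos())
if arm.current_width()>.02:
    arm.move_l(K+[.06],feed=.12)
    print("w",arm.current_width(),arm.current_force(),arm.current_t())
    D=[.47,-.06]
    arm.move_l(D+[.06],feed=.2)
    arm.move_l(D+[.006],feed=.12)
    down(D,.006,-.008)
    print("w",arm.current_width(),arm.current_t())
    save("side",3);im=cv2.imread("pics/side3.png")[60:360,200:560]
    cv2.imwrite("pics/c4.png",cv2.resize(im,None,fx=2,fy=2,interpolation=3))
E
```

```text
w 0.027032484823247858 [ 0.74106145 -0.08054459 -1.08388461] [ 0.56040571 -0.24045902  0.00437122]
w 0.027114466692814133 [ 0.11267551  0.62997592 -2.49908033] 12.8417
down -0.0015 [ 0.4702 -0.06   -0.001 ] [-1.5  1.2 14.6] 15.85
w 0.0272726213638158 15.85
```

View pics/c4.png

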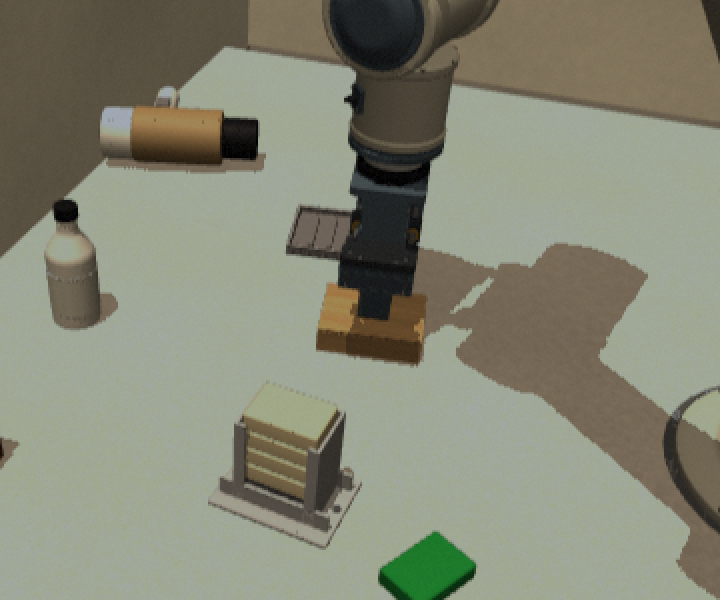

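The lid is down on the counter at the height expected, and the dish is open. Next I'll release it and take the top bar.

Run:
```python
from h import *
D=[.47,-.06]
arm.grip(.05);arm.sleep(.25)
arm.move_l(D+[.10],feed=.15)
S=[.4798,.2152]
arm.grip(.076)
d=264.9
arm.move_to(S+[.13],R(d));print(arm.current_ee_pos(),arm.current_t())
arm.move_l(S+[.085],feed=.15)
z=down(S,.085,.058,thr=2.5,step=.0045,feed=.06)
arm.sleep(.1);print("pre",arm.current_force())
if z<.0585:
    arm.grip(0);print("w",arm.current_width(),arm.current_force(),arm.current_ee_pos())
    arm.move_l(S+[.075],feed=.06)
    arm.move_l(S+[.125],feed=.12)
print("w",arm.current_width(),arm.current_force(),arm.current_t())
save("side",4);im=cv2.imread("pics/side4.png")[60:360,200:560]
cv2.imwrite("pics/c5.png",cv2.resize(im,None,fx=2,fy=2,interpolation=3))
```

```text
[0.47986359 0.21436974 0.12985085] 19.175
down 0.058 [0.4796 0.2151 0.0577] [ 0.4 -2.1  0.5] 21.12
pre [-0.357043   -0.03636714 -0.11865667]
w 0.05001674097397917 [-0.59575898  0.64053452 -0.26282754] [0.47983798 0.2151971  0.05803069]
w 0.05006219845258568 [ 0.02697189  0.28107945 -1.96376577] 22.7417
```

View pics/c5.png

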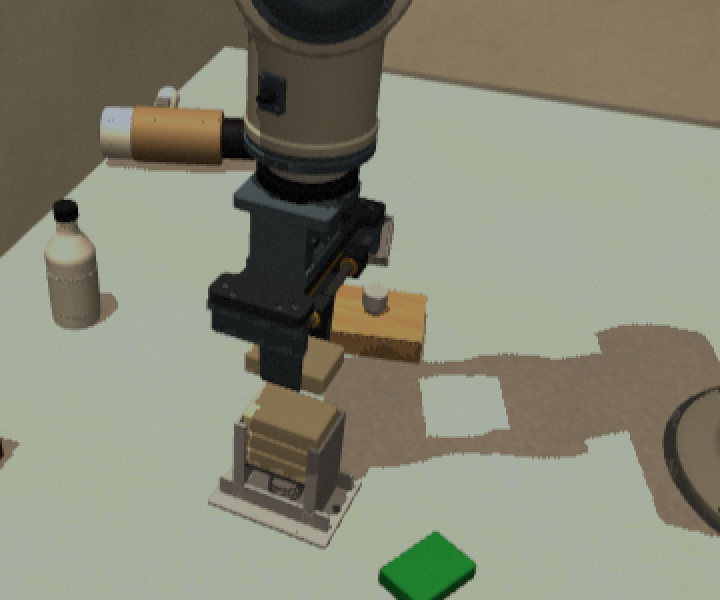

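Only one bar is held, the next has risen, and the lid stands upright. Now I'll carry the bar to the dish.

Run:
```python
from h import *
P=[.5612,-.2418]
arm.move_l([.5,.0,.125],R(272),feed=.25)
arm.move_l(P+[.10],R(278.8),feed=.25)
print("w",arm.current_width(),arm.current_ee_pos(),arm.current_t())
arm.move_l(P+[0],feed=.12)
arm.move_l(P+[-.016],feed=.06)
z=down(P,-.016,-.026,thr=3,step=.001,feed=.02)
print("w",arm.current_width())
save("side",5);im=cv2.imread("pics/side5.png")[130:220,310:430]
cv2.imwrite("pics/c6.png",cv2.resize(im,None,fx=6,fy=6,interpolation=3))
```

```text
w 0.049769794414521 [ 0.56092641 -0.24035869  0.10005335] 24.9583
down -0.023 [ 0.5613 -0.2419 -0.022 ] [-3.9  2.1 18.1] 28.11
w 0.049695388064965935
```

View pics/c6.png

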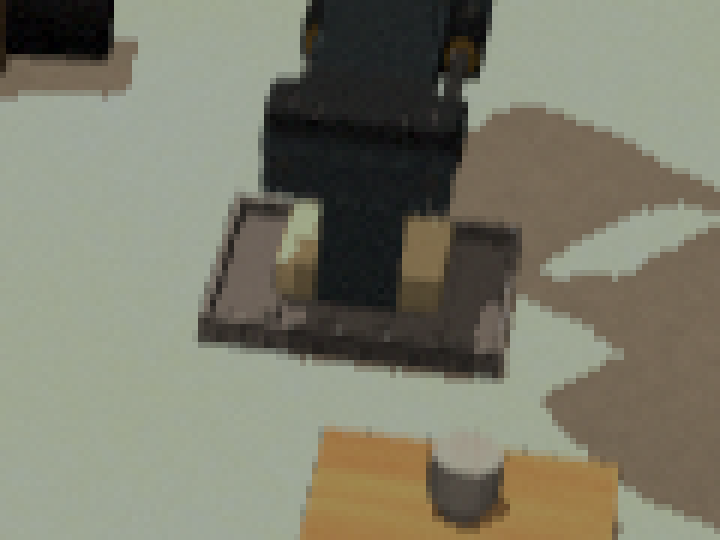

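The bar touched the ribs at exactly the predicted height, reported −0.022, and lies central in the dish. I'll release it and retreat.

Run:
```python
from h import *
P=[.5612,-.2418]
arm.grip(.060);arm.sleep(.2)
arm.move_l(P+[.03],feed=.06)
arm.move_l(P+[.14],feed=.2)
arm.move_to([.36,-.42,.16],R(278.8))
print(arm.current_t(),arm.current_force())
save("top",6);save("side",6)
t=cv2.imread("pics/top6.png");s=cv2.imread("pics/side6.png")
f=lambda x:cv2.convertScaleAbs(cv2.resize(x,(400,400),interpolation=3),alpha=1.3)
cv2.imwrite("pics/c7.png",np.hstack([f(t[197:277,435:515]),f(s[130:330,250:450])]))
```

```text
31.525 [-0.33294776  0.46800662  0.11909214]
```

View pics/c7.png

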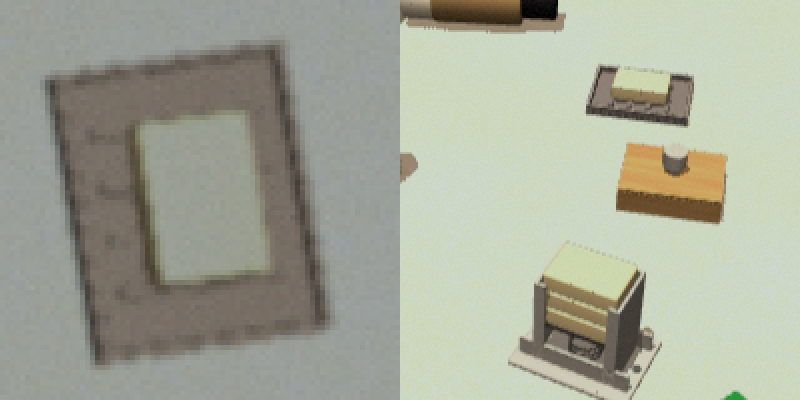

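The bar is within about 2 mm of the dish's middle after parallax and lies lengthwise. The lid and the remaining stack are fine, so I'm handing in.

```bash
python3 -c "
from rig import arm
print(arm.sign_off(),arm.current_t())"
```

```text
the job is handed in; nothing more can be done
the job is handed in; nothing more can be done
```

I handed the job in with every step done, at about 31.6 s of the 51 s. The interface gave no verdict.

**What I did**
- I lifted the lid by its knob and set it upright on the counter at about (0.47, −0.06).
- I took only the top bar from the dispenser and laid it lengthwise on the dish's ribs. It first touched the ribs at the height I expected.

**Last checks**
- **Bar:** in the final pictures it lies flat, about 2 mm from the middle of the dish (read by eye) and lined up with it.
- **Stack:** the other three bars are still stacked, and the next one has risen into the top place.
- **Lid and arm:** the lid stands free and upright, and the robot is clear of everything.
- **Lotion and tumbler:** the arm's path never came near either. I last saw the lotion undisturbed just after taking the bar, and the tumbler was in view only in the first pictures.

**What disagreed:** my first grip closed on air above the knob. The real fingertips were about 35.5 mm higher than the reported tool position. I measured this by touching the lid's top, at about 25 N, and corrected every later height by it. The lid and soap set-downs both matched the corrected height to within about 1 mm, with contact forces of about 15–18 N.

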